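# Clip a makeshift handle on the self-closing cutlery drawer and hold it open at the strip

## Task

The self-closing cutlery drawer has lost its handle: take the steel spring clip off the note board, clip it onto the top edge of the drawer front near the middle and let it bite shut there. Then take hold of the clip by its two sides (squeezing its handles would open it) and, without gripping the drawer itself, pull the drawer out by it until the front panel stands straight above the dark strip on the worktop. Finish while still holding the drawer there by the shut clip, without letting go, and leave the mug, bowl and soap bottle where they are.

Things in the scene. Friction and masses are not known exactly. Their poses are not given: they have to be found in the camera images.
- clip: Steel spring clip, 32 mm wide (y), 73 mm tall, 70 g, standing jaws down, at the start shut on the note board's top edge. Origin: midway between the jaw tips, at the bottom; z up, x through the gripped plate. Frame of its -x half (tilts up to 0.22 rad when squeezed). Jaws 26 mm long, 4 mm thick, 6 mm apart on a plate. Its flat sides (32 mm apart along y) can be gripped without opening it.
- clip_hinge (a point): Middle of the clip's hinge barrel (10 mm thick, along y), 28 mm above the jaw tips; the barrel's underside, 23 mm above the tips, rests on the plate's edge when the clip is fully on.
- clip_top (a point): Midway between the tops of the clip's two squeeze handles, 73 mm above the jaw tips. Handles 44 mm long, splayed in a V, 35 mm over the outsides at the top. Squeezing them along x takes 7 to 21 N; fully squeezed they are parallel, 16 mm over the outsides, and the jaw tips are 17 mm apart.
- clip_arm (a joint): Opening of the clip (rad): 0 = jaws parallel, shut on a 6 mm plate; -0.12 = shut on nothing; 0.44 = fully squeezed open. A spring closes it.
- noteboard: Wooden note board fixed to the worktop: foot 80 x 100 x 14 mm, upright board 6 mm thick (x) and 90 mm wide (y), its top edge 90 mm above the worktop. Origin under the middle of the foot; the clip sits on the top edge, up to 20 mm from its middle.
- cabinet: Beech drawer box on the worktop, fixed, 190 mm wide (y), 70 mm high, 250 mm deep. Origin on the worktop below the middle of the closed front panel; x points to its back, so the drawer opens along -x, towards the robot.
- drawer: Drawer of that box, with cutlery in it. Its front is a bare upright beech panel 6 mm thick, 190 mm wide, from 8 to 102 mm above the worktop, so that it stands 32 mm above the top of the box. Same axes and origin as the cabinet when closed; slides along -x up to 160 mm. A spring pulls it shut with 3 N when closed and 30 N/m more as it opens (about 6 N at the strip).
- lip (a point): Middle of the top edge of the drawer's front panel (centre of its 6 mm thickness), with the drawer's axes; moves with the drawer.
- strip: Flat dark steel strip fixed on the worktop in front of the drawer, 26 mm wide (x), 250 mm long (y), 2 mm thick, parallel to the drawer front, 65 to 115 mm in front of the closed front panel. Origin under its centre, axes as the cabinet's.
- soap: Green soap bottle, 60 mm across, 170 mm tall, origin under its base. Leave alone.
- mug: White mug, 80 mm across, 90 mm tall, origin under its base. Leave alone.
- bowl: White bowl, 120 mm across, 55 mm tall, origin under its base. Leave alone.
Not all that is in view belongs to the job. Of the things that look like the clip, the larger one is meant.

How it is judged:
On the way:
1. the clip is shut on the top edge of the drawer front, near the middle, the drawer still closed (x of clip in the frame of lip between -0.007 and 0.007 m and y of clip in the frame of lip between -0.05 and 0.05 m and z of clip in the frame of lip between -0.032 and -0.01 m and value of joint clip_arm between -0.08 and 0.12 rad and contact force between clip and drawer above 2 N and x of drawer in the frame of cabinet above -0.03 m), for 0.2 s.
At the end, for the whole second after the job is handed in: Drawer at rest, its front panel mid-plane within 10 mm of the strip centre line; clip shut (clip_arm -0.08 to 0.12) on the panel edge, within 50 mm of its middle, jaws at least 10 mm down over it; fingers hold the clip, and neither fingers nor arm touch the drawer (x of clip in the frame of lip between -0.007 and 0.007 m and y of clip in the frame of lip between -0.05 and 0.05 m and z of clip in the frame of lip between -0.032 and -0.01 m and value of joint clip_arm between -0.08 and 0.12 rad and x of lip in the frame of strip between -0.01 and 0.01 m and linear speed of drawer below 0.01 m/s and contact force between the fingers and clip above 3 N and contact force between each of the arm, the fingers and drawer below 1 N); the arm keeps its last pose, push and grip.
It fails at once if the drawer is pulled out by the fingers directly instead of by the clip (x of drawer in the frame of cabinet below -0.03 m and contact force between the fingers and drawer above 3 N).
It fails at once if the mug, bowl or soap bottle is shifted by more than 30 mm (distance of any of soap, mug, bowl from where it was at the start of the episode above 0.03 m).
It also fails if it takes over 58 s, if anything falls off the work surface, if the arm or the gripper's body presses on something with over 40 N, if the wrist force passes 120 N, or if a joint passes its speed limit or range.

## Robot

A 6-joint arm with a two-finger parallel gripper is mounted at the origin on the work surface. World frame = base frame: x ahead of the robot, y to its left, z up, the work surface at z = 0. Lengths are in m, angles in rad, forces in N, time in s.
With the tool pointing down it reaches from about 0.425 to 0.95 m from the base axis. Payload 3.5 kg.
Tool frame: the origin (TCP) lies between the finger pads; the fingertips stand 25 mm ahead of it and the grasp point (between the pads) lies 6 mm ahead of it (ctrl.finger_overhang is the distance from the TCP to the fingertips, in m); x points along the fingers, y is the direction in which the jaws open and shut, and the axes are right-handed (so a half turn about x gives the same grasp; the last joint's range is limited). The gripper opens to 85 mm and grips with 20 to 120 N. Pads are 22 mm wide; open, the fingers measure 114 mm over their backs; the gripper's body (76 mm by 85 mm) begins 54 mm behind the grasp point. The pads swing forward as they close: fully open they stand 13 mm farther back than shut.
Start: joints at [-0.15, 0.286, 1.577, -0, 1.279, -0.15], TCP at [0.675, 0, 0.256] pointing down, gripper open.
Joint ranges: [-2.77, 2.77], [-0.9, 2.22], [0.21, 2.48], [-1.53, 4.67], [0.24, 2.81], [-2.84, 2.84]. Speed limits (rad/s): [2.79, 2.79, 3.14, 3.14, 3.14, 3.14].

## Interface

Orientations are given as a unit quaternion [x, y, z, w].
In Python, from plant import ctrl gives the robot as it stands.
- The arm moves only by the tool play_rows, never from a script. Its argument "targets" is a list of rows, each an object with "delta_pos": the shift along the world's x, y, z normalised to -1 to 1, where 1 is 1000 mm, a list of three; "delta_rot": the turn, a rotation vector about the world's x, y, z normalised to -1 to 1, where 1 is pi rad, a list of three; "claw": the finger opening in mm, from 0 to 85.4. In form: [{"delta_pos": [tx, ty, tz], "delta_rot": [wx, wy, wz], "claw": claw}, ...]. A call has 1 to 20 rows; each row is the pose to reach, as a shift and turn from the pose measured when the call began, turning the shorter way round; what a row does not reach only later rows make up. A row lasts 1/12 s, in which the tool goes at most 41.7 mm and 7.16 degrees, less where a joint would pass 70% of its speed; a pose out of reach is approached as far as the arm can. A call with a number of a shift or a turn outside -1 to 1 is refused whole. A call with a gripper value outside its range is refused whole. The fingers move at their own pace and stop on an object; "newtons" is the grip in N (left out, the last holds). Time passes only in rows, so rows that repeat a pose let the fingers close. It gives the time, the measured TCP pose, the force and the opening at its end, in the units of the state.
- ctrl.get_state(): the state, without advancing time (a new reading comes with each control period).
- ctrl.read_camera(name): name is "scene" or "side" or "wrist"; returns the picture (420x560x3 uint8, blue, green, red); there is no depth.
- ctrl.calibration(name): a dict with "fx", "fy", "cx", "cy" (pixels), "camera_from_world" (4x4, takes a point from world to camera coordinates). Camera axes: x right, y down, z forward; pixel columns grow to the right and rows downward; lengths in m; the calibration is good to about 2 mm. A picture is of the moment at which its call begins: read the wrist's pose just before it. calibration takes no time and is no camera call; for the wrist camera it gives the pose at the moment of the call.
- ctrl.sign_off(): hands the job in, once; it reports no verdict.
The state is a dict: "time": time; "qpos": joint angles; "dq": joint speeds; "joint_efforts": joint torques, N m; "eef_pos": TCP position; "tcp_rot": TCP orientation; "contact_force": force on the tool from outside, world axes, zero at the start; "wrist_torque": the same for the moment, N m; "opening": opening from 0.0 (shut) to 1.0 (fully open).
Only numpy, scipy, OpenCV 4.12 (cv2) and the standard library are available. Lean on these libraries where they do the work, as an engineer would, in place of code of your own. Each camera call takes 0.05 s, during which the arm holds its last target. There are 200 camera calls.

## Working session

There is one attempt and no reset: what is moved stays moved. The work goes in short steps, Python scripts to look and compute and a tool call to move; the robot and the scene stay as the last step left them, time stands still between calls to the robot, and variables do not carry over. Pictures are saved under pics/ and viewed, about 8 in all and at most 12, crops included, and the job is handed in when it is done.

Besides the shell and the picture viewer there is one more tool, called after ">>>" by a JSON object that holds its "op" and its "data", one argument or row to a line. play_rows: Moves the arm, as the interface text tells. Its arguments: {"type":"object","properties":{"targets":{"type":"array"},"newtons":{"type":"number"}},"required":["targets"]}

```bash
mkdir -p pics
cat > h.py <<'E'
import numpy as np, cv2
from plant import ctrl
def cal(n):
    c=ctrl.calibration(n); return c, np.array(c["camera_from_world"])
def ray(n,u,v,C=None):
    c,T=C or cal(n); d=T[:3,:3].T@np.array([(u-c["cx"])/c["fx"],(v-c["cy"])/c["fy"],1.])
    return -T[:3,:3].T@T[:3,3], d/np.linalg.norm(d)
def onz(n,u,v,z,C=None):
    o,d=ray(n,u,v,C); return o+d*(z-o[2])/d[2]
def tri(*obs):
    A=np.zeros((3,3));b=np.zeros(3)
    for n,u,v in obs:
        o,d=ray(n,u,v); P=np.eye(3)-np.outer(d,d); A+=P;b+=P@o
    p=np.linalg.solve(A,b)
    return p,[np.linalg.norm((np.eye(3)-np.outer(d,d))@(p-o)) for o,d in (ray(*x) for x in obs)]
def proj(n,p):
    c,T=cal(n); q=T[:3,:3]@np.array(p)+T[:3,3]; return c["fx"]*q[0]/q[2]+c["cx"],c["fy"]*q[1]/q[2]+c["cy"]
E
python3 - <<'E'
from h import *
for n in("scene","side"):
    im=ctrl.read_camera(n); cv2.imwrite(f"pics/{n}0.png",im); print(n,-cal(n)[1][:3,:3].T@cal(n)[1][:3,3])
    c=cal(n)[0];print(c["fx"])
print(ctrl.get_state())
E
```

```text
scene [0.94835386 0.40540064 1.04220217]
476.26711655421366
side [ 0.22339172 -0.74962924  0.8467381 ]
432.936943638178
{'time': 0.1, 'qpos': array([-1.50005092e-01,  2.87090192e-01,  1.57805242e+00, -3.67034105e-06,
        1.27859647e+00, -1.49976422e-01]), 'dq': array([ 4.32052690e-04,  9.04768466e-05, -2.09217621e-03,  9.96513045e-04,
       -1.13698716e-03,  1.49080709e-03]), 'joint_efforts': array([ 1.14915063e-03, -4.07295120e+01, -2.93698221e+01, -1.06323112e-04,
        3.42678482e-03, -4.41654265e-06]), 'eef_pos': array([6.74451262e-01, 1.08294940e-04, 2.55064883e-01]), 'tcp_rot': array([ 0.49955522,  0.50060284, -0.50045801,  0.49938278]), 'contact_force': array([-0.21895865,  0.36222924,  0.10934777]), 'wrist_torque': array([ 0.02970746,  0.0195604 , -0.0092227 ]), 'opening': 1.0031251114030093}
```

View pics/scene0.png

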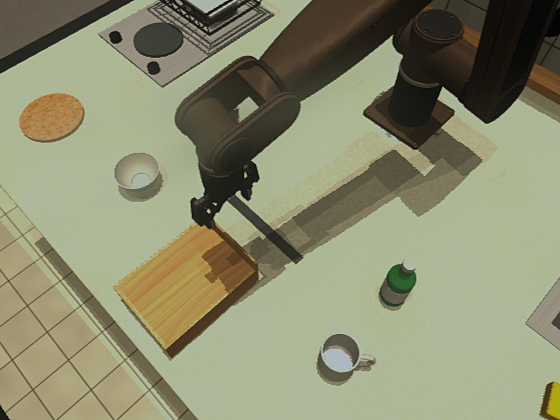

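View pics/side0.png

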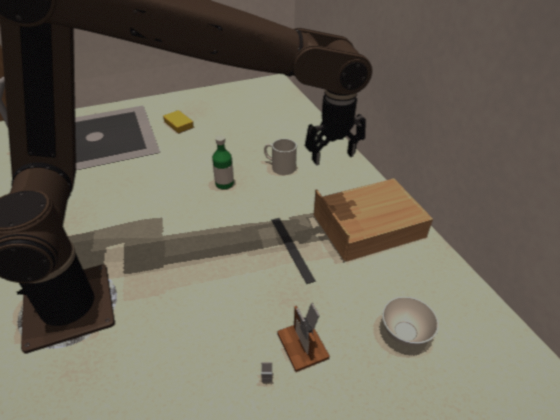

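Scene view: cabinet at (185,290), strip (262,228), soap (398,285), mug (340,357), bowl (138,175); the board is hidden by the arm. Side view: note board (303,345) with a clip at (310,318). Clip candidates are that one and a small grey thing at (267,372). I'll check both in a crop.

Run:
```python
from h import *
im=cv2.imread("pics/side0.png")
a=cv2.resize(im[290:390,240:340],(600,600),interpolation=cv2.INTER_CUBIC)
b=cv2.imread("pics/scene0.png")[180:310,190:320]
s=im[170:260,260:440]
cv2.imwrite("pics/c1.png",a); 
s=cv2.resize(s,(800,400),interpolation=cv2.INTER_CUBIC); cv2.imwrite("pics/c2.png",s)
for uv in((303,345),(267,376)): print(onz("side",*uv,0.01).round(3))
# strip in both cameras
for n,f,roi in(("side","side0",(215,285,265,320)),("scene","scene0",(195,268,225,305))):
    i=cv2.imread(f"pics/{f}.png"); r0,r1,c0,c1=roi
    m=(i[r0:r1,c0:c1].max(2)<75).astype(np.uint8)
    k,l,st,ce=cv2.connectedComponentsWithStats(m); j=1+st[1:,4].argmax()
    pts=np.argwhere(l==j)[:,::-1]+[c0,r0]
    w=np.array([onz(n,u,v,.002)[:2] for u,v in pts],np.float32)
    print(n,st[j],cv2.minAreaRect(w))
```

```text
[ 0.466 -0.305  0.01 ]
[ 0.369 -0.341  0.01 ]
side [  7   4  43  64 631] ((0.5613967776298523, -0.025973059237003326), (0.03325633332133293, 0.24515841901302338), 0.7382575869560242)
scene [  0   0  78  69 926] ((0.5622174739837646, -0.030784115195274353), (0.26432153582572937, 0.028538307175040245), 89.7428207397461)
```

View pics/c1.png

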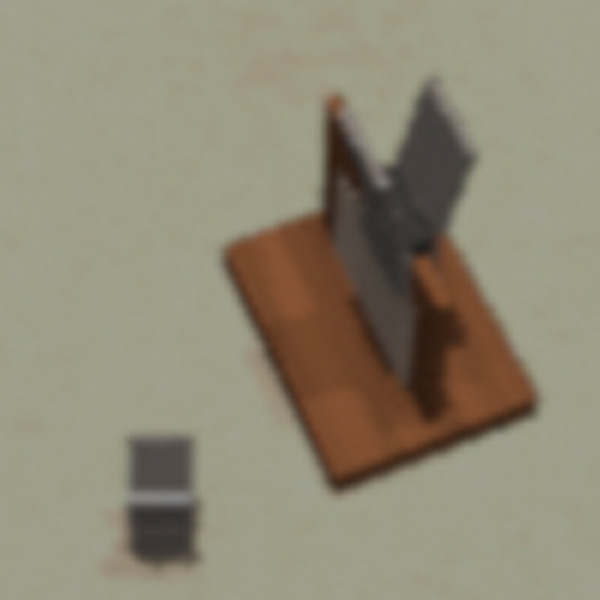

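The larger clip is on the board, with its handle tops at crop (338,105)-(385,185) and (433,80)-(472,155). The small one on the worktop at (267,372) is the decoy. Next I'll work out the clip's pose.

Run:
```python
from h import *
g=lambda u,v:(240+(u+.5)/6-.5,290+(v+.5)/6-.5)
for nm,pts,z in(("handles",[(338,105),(385,185),(433,80),(472,155)],.14),("foot",[(228,252),(333,478),(538,398)],.014)):
    w=np.array([onz("side",*g(*p),z) for p in pts]); print(nm,w.round(4).tolist(),w.mean(0).round(4))
    d=w[1]-w[0]; print(np.linalg.norm(d),np.degrees(np.arctan2(d[0],-d[1])))
```

```text
handles [[0.4502, -0.293, 0.14], [0.4516, -0.3266, 0.14], [0.4833, -0.2957, 0.14], [0.4823, -0.3268, 0.14]] [ 0.4669 -0.3105  0.14  ]
0.033643198789370284 2.516716961184104
foot [[0.4269, -0.2558, 0.014], [0.427, -0.3511, 0.014], [0.5056, -0.3506, 0.014]] [ 0.4532 -0.3192  0.014 ]
0.09523510453420374 0.042607449593245084
```

>>> {"op": "play_rows", "data": {
  "targets": [
    {"delta_pos":[-0.205,-0.3,0.1],"delta_rot":[0,0,0],"claw":85},
    {"delta_pos":[-0.205,-0.3,0.1],"delta_rot":[0,0,0],"claw":85},
    {"delta_pos":[-0.205,-0.3,0.1],"delta_rot":[0,0,0],"claw":85},
    {"delta_pos":[-0.205,-0.3,0.1],"delta_rot":[0,0,0],"claw":85},
    {"delta_pos":[-0.205,-0.3,0.1],"delta_rot":[0,0,0],"claw":85},
    {"delta_pos":[-0.205,-0.3,0.1],"delta_rot":[0,0,0],"claw":85},
    {"delta_pos":[-0.205,-0.3,0.1],"delta_rot":[0,0,0],"claw":85},
    {"delta_pos":[-0.205,-0.3,0.1],"delta_rot":[0,0,0],"claw":85},
    {"delta_pos":[-0.205,-0.3,0.1],"delta_rot":[0,0,0],"claw":85},
    {"delta_pos":[-0.205,-0.3,0.1],"delta_rot":[0,0,0],"claw":85},
    {"delta_pos":[-0.205,-0.3,0.1],"delta_rot":[0,0,0],"claw":85},
    {"delta_pos":[-0.205,-0.3,0.1],"delta_rot":[0,0,0],"claw":85}
  ]
}}

```text
time: 1.1
eef_pos: [0.4693, -0.2997, 0.3544]
tcp_rot: [0.5, 0.501, -0.5, 0.499]
contact_force: [0.7, 0.4, 0.3]
opening: 0.995
```

Run:
```python
from h import *
w=ctrl.read_camera("wrist"); print(proj("wrist",[.467,-.3105,.14])); C=cal("wrist"); print((-C[1][:3,:3].T@C[1][:3,3]).round(3))
sc=ctrl.read_camera("scene"); sd=ctrl.read_camera("side")
cv2.imwrite("pics/w1.png",w);cv2.imwrite("pics/scene1.png",sc);cv2.imwrite("pics/side1.png",sd)
a=cv2.resize(sc[190:330,120:300],(514,400),interpolation=cv2.INTER_CUBIC)
b=cv2.resize(sd[170:260,290:440],(600,360)[:2],interpolation=cv2.INTER_CUBIC)
out=np.zeros((600,800,3),np.uint8); wr=cv2.resize(w,(400,300)); out[:300,:400]=wr
s=cv2.resize(sc[200:350,100:300],(800,600),interpolation=cv2.INTER_CUBIC); cv2.imwrite("pics/sc1z.png",s)
out[:300,400:]=cv2.resize(sd[180:255,310:410],(400,300),interpolation=cv2.INTER_CUBIC)
out[300:,:400]=cv2.resize(sc[200:275,190:290],(400,300),interpolation=cv2.INTER_CUBIC)
out[300:,400:]=cv2.resize(sc,(400,300))
cv2.imwrite("pics/m1.png",out)
```

```text
(np.float64(285.9109340845103), np.float64(196.94157851808106))
[ 0.469 -0.233  0.471]
```

View pics/m1.png

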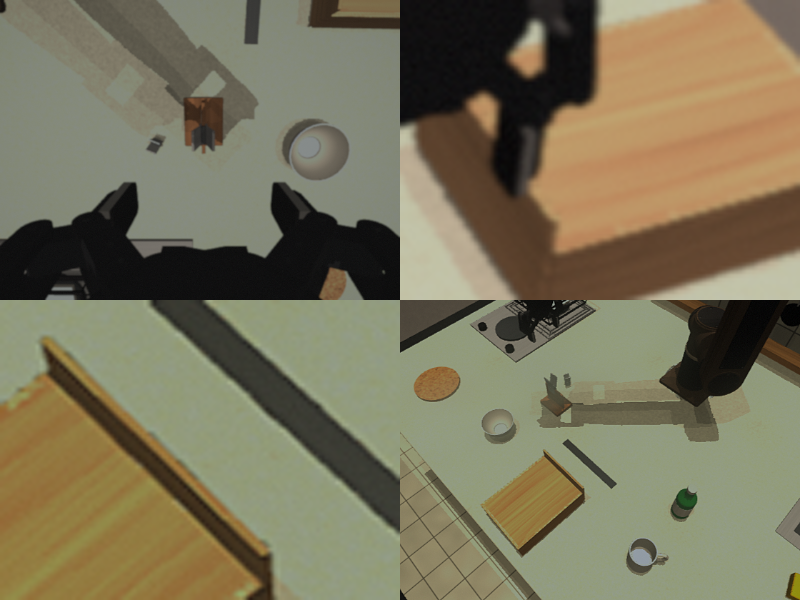

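The wrist tile shows the clip where predicted, at about (204,139) against (204,141). In the scene tile the panel top edge runs from (45,340) to (267,550).

Run:
```python
from h import *
g=lambda u,v:(190+(u+.5)/4-.5,200+(v-300+.5)/4-.5)
a,b=[onz("scene",*g(*p),.102) for p in((45,340),(267,551))]
d=b-a; print(a,b,(a+b)/2,np.linalg.norm(d),np.degrees(np.arctan2(d[0],d[1])))
i=cv2.imread("pics/scene1.png"); m=np.zeros(i.shape[:2],np.uint8); m[195:330,220:310]=(i[195:330,220:310].max(2)<85)
k,l,st,ce=cv2.connectedComponentsWithStats(m); j=1+st[1:,4].argmax()
w=np.array([onz("scene",u,v,.002)[:2] for v,u in np.argwhere(l==j)],np.float32); print(st[j],cv2.minAreaRect(w))
cv2.imwrite("pics/lipz.png",cv2.resize(i[200:275,190:290],(800,600),interpolation=cv2.INTER_CUBIC))
for x in((.669),):
  for y in(-.12,.06): print(proj("scene",[x,y,.102]))
```

```text
[ 0.66871131 -0.11779349  0.102     ] [0.67039285 0.06900406 0.102     ] [ 0.66955208 -0.02439471  0.102     ] 0.18680512066248137 0.5157584336344168
[228 195  75  69 909] ((0.5621377825737, -0.02254234254360199), (0.24966181814670563, 0.025774510577321053), 89.06864929199219)
(np.float64(200.15940912108704), np.float64(209.1226341585446))
(np.float64(253.96539114520024), np.float64(259.2803570630787))
```

>>> {"op": "play_rows", "data": {
  "targets": [
    {"delta_pos":[-0.003,-0.011,-0.1],"delta_rot":[0,0,0],"claw":85},
    {"delta_pos":[-0.003,-0.011,-0.1],"delta_rot":[0,0,0],"claw":85},
    {"delta_pos":[-0.003,-0.011,-0.1],"delta_rot":[0,0,0],"claw":85},
    {"delta_pos":[-0.003,-0.011,-0.1],"delta_rot":[0,0,0],"claw":85},
    {"delta_pos":[-0.003,-0.011,-0.1],"delta_rot":[0,0,0],"claw":85}
  ]
}}

```text
time: 1.67
eef_pos: [0.4672, -0.3081, 0.2527]
tcp_rot: [0.499, 0.503, -0.499, 0.499]
contact_force: [-0.4, 0.4, 0.7]
opening: 0.995
```

>>> {"op": "play_rows", "data": {
  "newtons": 40,
  "targets": [
    {"delta_pos":[0,-0.002,-0.04],"delta_rot":[0,0,0],"claw":85},
    {"delta_pos":[0,-0.002,-0.08],"delta_rot":[0,0,0],"claw":85},
    {"delta_pos":[0,-0.002,-0.118],"delta_rot":[0,0,0],"claw":85},
    {"delta_pos":[0,-0.002,-0.118],"delta_rot":[0,0,0],"claw":70},
    {"delta_pos":[0,-0.002,-0.118],"delta_rot":[0,0,0],"claw":50},
    {"delta_pos":[0,-0.002,-0.118],"delta_rot":[0,0,0],"claw":42},
    {"delta_pos":[0,-0.002,-0.118],"delta_rot":[0,0,0],"claw":42},
    {"delta_pos":[0,-0.002,-0.118],"delta_rot":[0,0,0],"claw":42}
  ]
}}

```text
time: 2.33
eef_pos: [0.469, -0.3116, 0.1386]
tcp_rot: [0.499, 0.501, -0.499, 0.501]
contact_force: [-0.5, -0.3, -0.6]
opening: 0.492
```

Run:
```python
from h import *
s=ctrl.get_state(); print(s["eef_pos"],s["opening"],ctrl.finger_overhang)
sd=ctrl.read_camera("side");sc=ctrl.read_camera("scene")
u,v=map(int,proj("side",[.467,-.31,.14])); u2,v2=map(int,proj("scene",[.467,-.31,.14]))
cv2.imwrite("pics/g1.png",np.hstack([cv2.resize(a,(400,400),interpolation=cv2.INTER_CUBIC) for a in(sd[v-40:v+40,u-40:u+40],sc[max(v2-40,0):v2+40,u2-40:u2+40])]))
```

```text
[ 0.46898358 -0.31162514  0.13856209] 0.49153922536659944 0.025
```

View pics/g1.png

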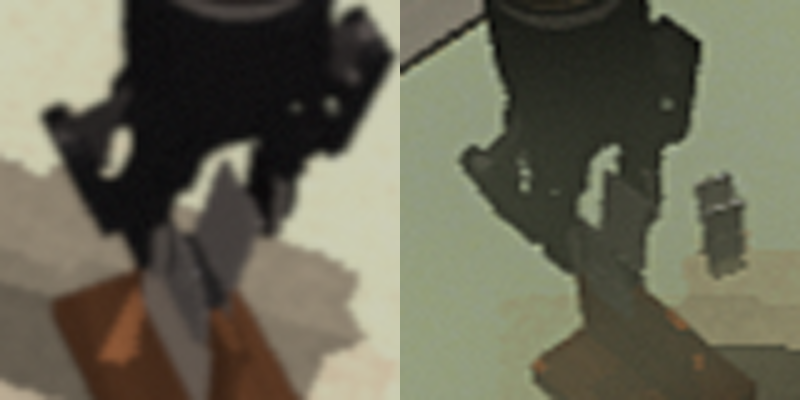

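Both fingers straddle the handles. I'll nudge and squeeze.

>>> {"op": "play_rows", "data": {
  "newtons": 40,
  "targets": [
    {"delta_pos":[-0.002,0.001,-0.003],"delta_rot":[0,0,0],"claw":36},
    {"delta_pos":[-0.002,0.001,-0.003],"delta_rot":[0,0,0],"claw":28},
    {"delta_pos":[-0.002,0.001,-0.003],"delta_rot":[0,0,0],"claw":20},
    {"delta_pos":[-0.002,0.001,-0.003],"delta_rot":[0,0,0],"claw":12},
    {"delta_pos":[-0.002,0.001,-0.003],"delta_rot":[0,0,0],"claw":12},
    {"delta_pos":[-0.002,0.001,-0.003],"delta_rot":[0,0,0],"claw":12},
    {"delta_pos":[-0.002,0.001,-0.003],"delta_rot":[0,0,0],"claw":12},
    {"delta_pos":[-0.002,0.001,-0.003],"delta_rot":[0,0,0],"claw":12}
  ]
}}

```text
time: 3.1
eef_pos: [0.4681, -0.3114, 0.1389]
tcp_rot: [0.499, 0.5, -0.499, 0.502]
contact_force: [-1.7, 2.6, 13.7]
opening: 0.161
```

>>> {"op": "play_rows", "data": {
  "targets": [
    {"delta_pos":[0,0,0.01],"delta_rot":[0,0,0],"claw":12},
    {"delta_pos":[0,0,0.03],"delta_rot":[0,0,0],"claw":12},
    {"delta_pos":[0,0,0.06],"delta_rot":[0,0,0],"claw":12},
    {"delta_pos":[0,0,0.1],"delta_rot":[0,0,0],"claw":12},
    {"delta_pos":[0,0,0.12],"delta_rot":[0,0,0],"claw":12},
    {"delta_pos":[0,0,0.12],"delta_rot":[0,0,0],"claw":12},
    {"delta_pos":[0,0,0.12],"delta_rot":[0,0,0],"claw":12}
  ]
}}

```text
time: 3.68
eef_pos: [0.4685, -0.3118, 0.2607]
tcp_rot: [0.499, 0.498, -0.499, 0.503]
contact_force: [0.1, 0.4, -0.9]
opening: 0.161
```

Run:
```python
from h import *
s=ctrl.get_state(); p=s["eef_pos"]; print(p,s["opening"],s["contact_force"])
sd=ctrl.read_camera("side");sc=ctrl.read_camera("scene")
q=p-[0,0,.04]
o=[]
for n,im in(("side",sd),("scene",sc)):
    u,v=map(int,proj(n,q)); v=max(v,40);print(n,u,v); o.append(cv2.resize(im[v-40:v+40,u-40:u+40],(400,400),interpolation=cv2.INTER_CUBIC))
cv2.imwrite("pics/g2.png",np.hstack(o))
```

```text
[ 0.46851658 -0.31181299  0.26069222] 0.16098878559128055 [ 0.106896    0.35744836 -0.94908736]
side 310 285
scene 205 84
```

View pics/g2.png

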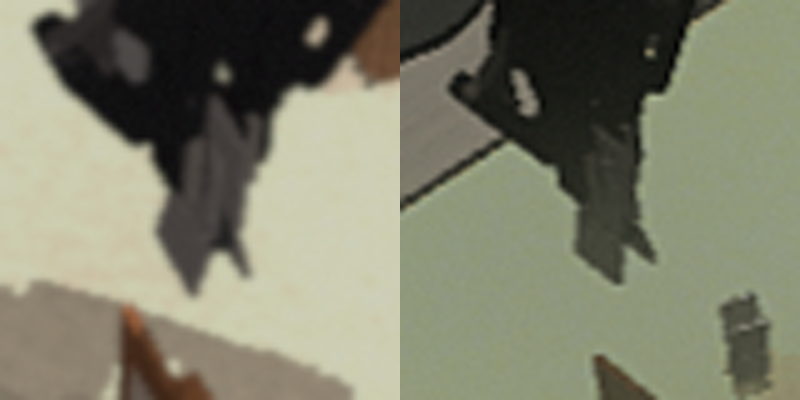

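The clip is off the board, held squeezed open with jaws down. Tips are in side crop at (158,235), (193,293) and (248,275), and in scene crop at (577,250), (620,282) and (655,262). I'll check the tip positions against the TCP.

Run:
```python
from h import *
p=ctrl.get_state()["eef_pos"]
S=lambda u,v:(310-40+(u+.5)/5-.5,285-40+(v+.5)/5-.5)
K=lambda u,v:(205-40+(u-400+.5)/5-.5,84-40+(v+.5)/5-.5)
for z in(.186,.189,.192):
  print(z,[ (onz("side",*S(*q),z)-p)[:2].round(4).tolist() for q in((158,235),(193,293),(248,275))],[ (onz("scene",*K(*q),z)-p)[:2].round(4).tolist() for q in((577,250),(620,282),(655,262))])
# same corner in both: -x+y : side(158,235)-scene(655,262); +x-y: side(248,275)-scene(577,250)
print([(lambda t:((t[0]-p).round(4),t[1]))(tri(("side",*S(*a)),("scene",*K(*b)))) for a,b in(((158,235),(655,262)),((248,275),(577,250)))])
```

```text
0.186 [[-0.0084, 0.0166], [-0.0074, -0.0126], [0.0151, -0.0129]] [[0.0107, -0.0171], [0.0098, 0.0142], [-0.0111, 0.0163]]
0.189 [[-0.0094, 0.0145], [-0.0085, -0.0145], [0.0139, -0.0148]] [[0.0124, -0.0145], [0.0114, 0.0167], [-0.0094, 0.0188]]
0.192 [[-0.0105, 0.0124], [-0.0095, -0.0164], [0.0128, -0.0167]] [[0.014, -0.0119], [0.0131, 0.0191], [-0.0076, 0.0212]]
[(array([-0.0096,  0.0165, -0.0702]), [np.float64(0.0010806841770621388), np.float64(0.0010806841770622329)]), (array([ 0.0132, -0.0146, -0.0678]), [np.float64(0.0007440851535689149), np.float64(0.0007440851535689685)])]
```

>>> {"op": "play_rows", "data": {
  "targets": [
    {"delta_pos":[0.02,0.029,0],"delta_rot":[0,0,0],"claw":12},
    {"delta_pos":[0.04,0.058,0],"delta_rot":[0,0,0],"claw":12},
    {"delta_pos":[0.06,0.086,0],"delta_rot":[0,0,0],"claw":12},
    {"delta_pos":[0.08,0.115,0],"delta_rot":[0,0,0],"claw":12},
    {"delta_pos":[0.1,0.144,0],"delta_rot":[0,0,0],"claw":12},
    {"delta_pos":[0.12,0.173,0],"delta_rot":[0,0,0],"claw":12},
    {"delta_pos":[0.14,0.2,0],"delta_rot":[0,0,0],"claw":12},
    {"delta_pos":[0.16,0.23,0],"delta_rot":[0,0,0],"claw":12},
    {"delta_pos":[0.18,0.26,0],"delta_rot":[0,0,0],"claw":12},
    {"delta_pos":[0.1995,0.288,0],"delta_rot":[0,0,0],"claw":12},
    {"delta_pos":[0.1995,0.288,-0.04],"delta_rot":[0,0,0],"claw":12},
    {"delta_pos":[0.1995,0.288,-0.06],"delta_rot":[0,0,0],"claw":12},
    {"delta_pos":[0.1995,0.288,-0.06],"delta_rot":[0,0,0],"claw":12},
    {"delta_pos":[0.1995,0.288,-0.06],"delta_rot":[0,0,0],"claw":12}
  ]
}}

```text
time: 4.95
eef_pos: [0.6648, -0.0223, 0.1928]
tcp_rot: [0.497, 0.503, -0.501, 0.499]
contact_force: [-0.4, -0.2, 0.0]
opening: 0.158
```

Run:
```python
from h import *
s=ctrl.get_state(); p=s["eef_pos"]; print(p,s["opening"],s["contact_force"])
o=[]
q=p-[0,0,.075]
for n in("side","scene"):
    im=ctrl.read_camera(n); u,v=map(int,proj(n,q)); print(n,u,v); o.append(cv2.resize(im[v-40:v+40,u-40:u+40],(400,400),interpolation=cv2.INTER_CUBIC))
cv2.imwrite("pics/g3.png",np.hstack(o))
```

```text
[ 0.66480367 -0.02225471  0.19284769] 0.15830162530579117 [-0.42500615 -0.22994247  0.01833956]
side 329 204
scene 229 231
```

View pics/g3.png

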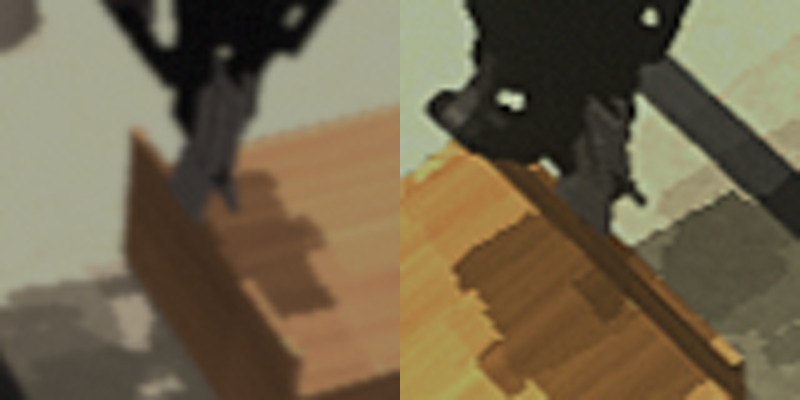

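The clip hangs about 20 mm above the panel. Lip end corners are in side crop at (135,130) and (297,358), and in scene crop at (738,362). I'll cross-check the lip x.

Run:
```python
from h import *
S=lambda u,v:(329-40+(u+.5)/5-.5,204-40+(v+.5)/5-.5)
K=lambda u,v:(229-40+(u-400+.5)/5-.5,231-40+(v+.5)/5-.5)
print([onz("side",*S(*q),.102).round(4) for q in((135,130),(297,358))],onz("scene",*K(738,362),.102).round(4))
print("tips",[onz("side",*S(*q),.123).round(4) for q in((200,220),(236,210))],[onz("scene",*K(*q),.123).round(4) for q in((607,237),(643,203))])
```

```text
[array([0.6689, 0.0649, 0.102 ]), array([ 0.6651, -0.1235,  0.102 ])] [0.6717 0.0698 0.102 ]
tips [array([ 0.6552, -0.0357,  0.123 ]), array([ 0.6758, -0.0356,  0.123 ])] [array([ 0.677, -0.006,  0.123]), array([ 0.6545, -0.0073,  0.123 ])]
```

>>> {"op": "play_rows", "data": {
  "targets": [
    {"delta_pos":[0.003,0,0],"delta_rot":[0,0,0],"claw":12},
    {"delta_pos":[0.003,0,-0.008],"delta_rot":[0,0,0],"claw":12},
    {"delta_pos":[0.003,0,-0.016],"delta_rot":[0,0,0],"claw":12},
    {"delta_pos":[0.003,0,-0.022],"delta_rot":[0,0,0],"claw":12},
    {"delta_pos":[0.003,0,-0.027],"delta_rot":[0,0,0],"claw":12},
    {"delta_pos":[0.003,0,-0.027],"delta_rot":[0,0,0],"claw":12}
  ]
}}

```text
time: 5.55
eef_pos: [0.669, -0.0231, 0.1685]
tcp_rot: [0.499, 0.501, -0.5, 0.5]
contact_force: [-0.8, -0.3, -0.4]
opening: 0.166
```

Tips should be about 4 mm below the edge and there is no contact force. I'll continue down.

>>> {"op": "play_rows", "data": {
  "targets": [
    {"delta_pos":[-0.001,0,-0.006],"delta_rot":[0,0,0],"claw":12},
    {"delta_pos":[-0.001,0,-0.012],"delta_rot":[0,0,0],"claw":12},
    {"delta_pos":[-0.001,0,-0.018],"delta_rot":[0,0,0],"claw":12},
    {"delta_pos":[-0.001,0,-0.018],"delta_rot":[0,0,0],"claw":12}
  ]
}}

```text
time: 5.88
eef_pos: [0.6684, -0.0231, 0.1511]
tcp_rot: [0.499, 0.501, -0.5, 0.5]
contact_force: [-0.5, 0.4, 1.7]
opening: 0.163
```

Run:
```python
from h import *
s=ctrl.get_state(); p=s["eef_pos"]; print(p,s["opening"],s["contact_force"])
o=[]
q=p-[0,0,.06]
for n in("side","scene"):
    im=ctrl.read_camera(n); u,v=map(int,proj(n,q)); print(n,u,v); o.append(cv2.resize(im[v-40:v+40,u-40:u+40],(400,400),interpolation=cv2.INTER_CUBIC))
cv2.imwrite("pics/g4.png",np.hstack(o))
```

```text
[ 0.6684323  -0.02307178  0.15105865] 0.16290670752611494 [-0.49910289  0.3809633   1.68930788]
side 329 212
scene 228 237
```

View pics/g4.png

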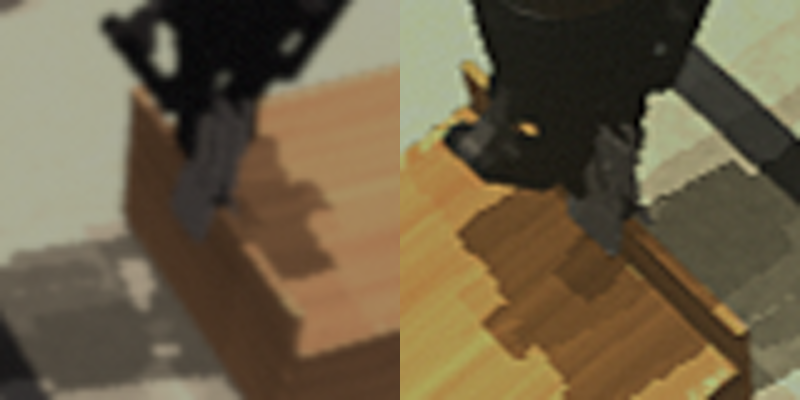

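The jaws straddle the panel: the front jaw is outside it in the side view and the rear jaw behind it in the scene view. A light 1.7 N upward force suggests the barrel is seating. I'll release.

>>> {"op": "play_rows", "data": {
  "targets": [
    {"delta_pos":[0,0,0],"delta_rot":[0,0,0],"claw":24},
    {"delta_pos":[0,0,0],"delta_rot":[0,0,0],"claw":34},
    {"delta_pos":[0,0,0],"delta_rot":[0,0,0],"claw":50},
    {"delta_pos":[0,0,0],"delta_rot":[0,0,0],"claw":70},
    {"delta_pos":[0,0,0],"delta_rot":[0,0,0],"claw":75},
    {"delta_pos":[0,0,0],"delta_rot":[0,0,0],"claw":75},
    {"delta_pos":[0,0,0.04],"delta_rot":[0,0,0],"claw":75},
    {"delta_pos":[0,0,0.08],"delta_rot":[0,0,0],"claw":75},
    {"delta_pos":[0,0,0.12],"delta_rot":[0,0,0],"claw":75},
    {"delta_pos":[0,0,0.12],"delta_rot":[0,0,0],"claw":75}
  ]
}}

```text
time: 6.82
eef_pos: [0.6723, -0.0237, 0.283]
tcp_rot: [0.502, 0.496, -0.496, 0.506]
contact_force: [0.5, 0.6, 2.8]
opening: 0.878
```

Run:
```python
from h import *
s=ctrl.get_state(); p=s["eef_pos"]; print(p,s["opening"],s["contact_force"],s["qpos"])
o=[]
q=[.668,-.022,.115]
for n in("side","scene"):
    im=ctrl.read_camera(n); u,v=map(int,proj(n,q)); print(n,u,v); o.append(cv2.resize(im[v-40:v+40,u-40:u+40],(400,400),interpolation=cv2.INTER_CUBIC))
cv2.imwrite("pics/g5.png",np.hstack(o))
```

```text
[ 0.67233613 -0.0237169   0.28302032] 0.8778410179635739 [0.46237067 0.56953621 2.78144885] [-1.85760137e-01  2.55310246e-01  1.56558013e+00 -1.50958050e-04
  1.30428882e+00 -1.88724559e-01]
side 330 205
scene 228 232
```

View pics/g5.png

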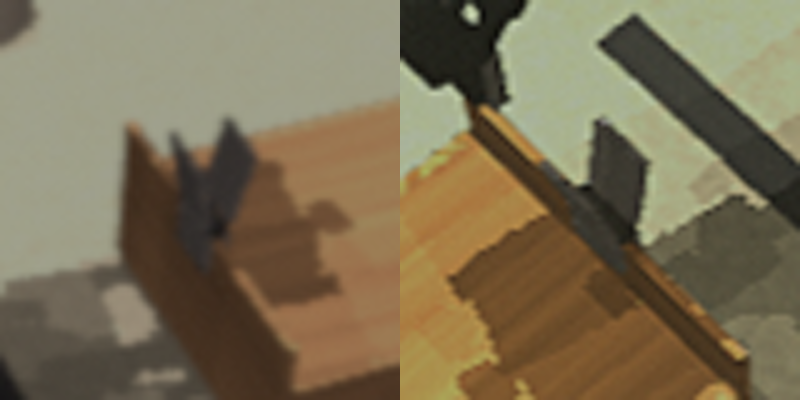

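The clip is shut on the panel edge and the drawer is still closed. Next is the clip centre from the handle tops, while I turn the gripper 90°.

Run:
```python
from h import *
S=lambda u,v:(330-40+(u+.5)/5-.5,205-40+(v+.5)/5-.5)
K=lambda u,v:(228-40+(u-400+.5)/5-.5,232-40+(v+.5)/5-.5)
for z in(.150,.153): print([onz("side",*S(*q),z).round(4)[:2] for q in((172,130),(228,118),(256,155))],[onz("scene",*K(*q),z).round(4)[:2] for q in((600,118),(648,160))])
print("jaw",onz("side",*S(207,270),.081),onz("scene",*K(620,268),.08))
print(tri(("side",*S(172,130)),("scene",*K(648,160))))
```

```text
[array([0.6583, 0.0008]), array([ 0.6894, -0.0011]), array([ 0.6886, -0.0328])] [array([ 0.6511, -0.0391]), array([ 0.6505, -0.0089])]
[array([ 0.6564, -0.0024]), array([ 0.6874, -0.0044]), array([ 0.6866, -0.0359])] [array([ 0.6521, -0.0376]), array([ 0.6515, -0.0075])]
jaw [ 0.66624984 -0.03541927  0.081     ] [ 0.67407609 -0.00910961  0.08      ]
(array([ 0.65342788, -0.00612007,  0.15681584]), [np.float64(0.0007478602635886784), np.float64(0.0007478602635888666)])
```

>>> {"op": "play_rows", "data": {
  "targets": [
    {"delta_pos":[-0.004,0,0],"delta_rot":[0,0,0.04],"claw":75},
    {"delta_pos":[-0.004,0,0],"delta_rot":[0,0,0.08],"claw":75},
    {"delta_pos":[-0.004,0,0],"delta_rot":[0,0,0.12],"claw":75},
    {"delta_pos":[-0.004,0,0],"delta_rot":[0,0,0.16],"claw":75},
    {"delta_pos":[-0.004,0,0],"delta_rot":[0,0,0.2],"claw":75},
    {"delta_pos":[-0.004,0,0],"delta_rot":[0,0,0.24],"claw":75},
    {"delta_pos":[-0.004,0,0],"delta_rot":[0,0,0.28],"claw":75},
    {"delta_pos":[-0.004,0,0],"delta_rot":[0,0,0.32],"claw":75},
    {"delta_pos":[-0.004,0,0],"delta_rot":[0,0,0.36],"claw":75},
    {"delta_pos":[-0.004,0,0],"delta_rot":[0,0,0.4],"claw":75},
    {"delta_pos":[-0.004,0,0],"delta_rot":[0,0,0.44],"claw":75},
    {"delta_pos":[-0.004,0,0],"delta_rot":[0,0,0.48],"claw":75},
    {"delta_pos":[-0.004,0,0],"delta_rot":[0,0,0.5],"claw":75},
    {"delta_pos":[-0.004,0,0],"delta_rot":[0,0,0.5],"claw":75},
    {"delta_pos":[-0.004,0,0],"delta_rot":[0,0,0.5],"claw":75}
  ]
}}

```text
time: 8.17
eef_pos: [0.665, -0.0232, 0.273]
tcp_rot: [0.002, 0.708, 0.002, 0.706]
contact_force: [0.4, -0.4, 0.8]
opening: 0.874
```

>>> {"op": "play_rows", "data": {
  "newtons": 60,
  "targets": [
    {"delta_pos":[0.004,0.001,-0.04],"delta_rot":[0,0,0],"claw":75},
    {"delta_pos":[0.004,0.001,-0.08],"delta_rot":[0,0,0],"claw":75},
    {"delta_pos":[0.004,0.001,-0.11],"delta_rot":[0,0,0],"claw":75},
    {"delta_pos":[0.004,0.001,-0.13],"delta_rot":[0,0,0],"claw":75},
    {"delta_pos":[0.004,0.001,-0.135],"delta_rot":[0,0,0],"claw":70},
    {"delta_pos":[0.004,0.001,-0.135],"delta_rot":[0,0,0],"claw":60},
    {"delta_pos":[0.004,0.001,-0.135],"delta_rot":[0,0,0],"claw":50},
    {"delta_pos":[0.004,0.001,-0.135],"delta_rot":[0,0,0],"claw":42},
    {"delta_pos":[0.004,0.001,-0.135],"delta_rot":[0,0,0],"claw":42}
  ]
}}

```text
time: 8.92
eef_pos: [0.6704, -0.0224, 0.1408]
tcp_rot: [0.001, 0.706, 0.002, 0.708]
contact_force: [-0.4, -0.5, 0.8]
opening: 0.49
```

>>> {"op": "play_rows", "data": {
  "newtons": 60,
  "targets": [
    {"delta_pos":[-0.001,0,-0.005],"delta_rot":[0,0,0],"claw":42},
    {"delta_pos":[-0.001,0,-0.005],"delta_rot":[0,0,0],"claw":38},
    {"delta_pos":[-0.001,0,-0.005],"delta_rot":[0,0,0],"claw":34},
    {"delta_pos":[-0.001,0,-0.005],"delta_rot":[0,0,0],"claw":26},
    {"delta_pos":[-0.001,0,-0.005],"delta_rot":[0,0,0],"claw":24},
    {"delta_pos":[-0.001,0,-0.005],"delta_rot":[0,0,0],"claw":24},
    {"delta_pos":[-0.001,0,-0.005],"delta_rot":[0,0,0],"claw":24},
    {"delta_pos":[-0.001,0,-0.005],"delta_rot":[0,0,0],"claw":24}
  ]
}}

```text
time: 9.58
eef_pos: [0.6698, -0.023, 0.1368]
tcp_rot: [0.001, 0.706, 0.001, 0.708]
contact_force: [-2.7, -2.0, 4.7]
opening: 0.358
```

Run:
```python
from h import *
s=ctrl.get_state(); p=s["eef_pos"]; print(p,s["opening"],s["contact_force"],s["wrist_torque"])
o=[]
q=[.668,-.022,.115]
for n in("side","scene"):
    im=ctrl.read_camera(n); u,v=map(int,proj(n,q)); o.append(cv2.resize(im[v-40:v+40,u-40:u+40],(400,400),interpolation=cv2.INTER_CUBIC))
cv2.imwrite("pics/g6.png",np.hstack(o))
```

```text
[ 0.66977077 -0.0229976   0.13680066] 0.3575791435796658 [-2.70211711 -2.00499022  4.71966258] [-0.55860733  0.34175189 -0.22013593]
```

View pics/g6.png

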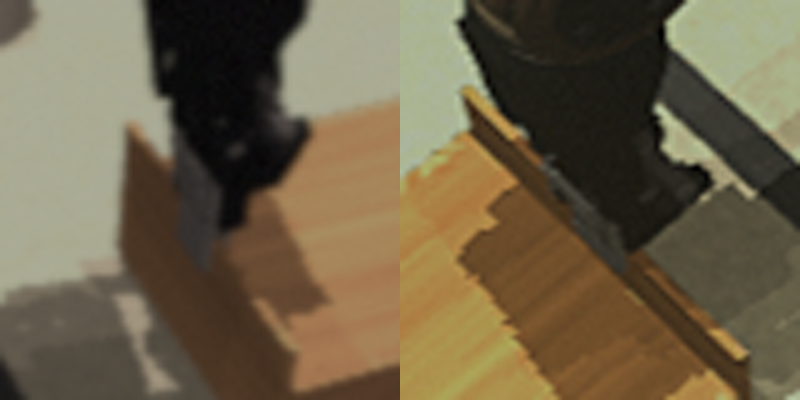

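The fingers hold the clip by its sides (30.5 mm opening) with the clip still seated and the fingertips above the edge. I'll pull slowly.

>>> {"op": "play_rows", "data": {
  "targets": [
    {"delta_pos":[-0.004,0,0],"delta_rot":[0,0,0],"claw":24},
    {"delta_pos":[-0.01,0,0],"delta_rot":[0,0,0],"claw":24},
    {"delta_pos":[-0.017,0,0],"delta_rot":[0,0,0],"claw":24},
    {"delta_pos":[-0.024,0,0],"delta_rot":[0,0,0],"claw":24},
    {"delta_pos":[-0.031,0,0],"delta_rot":[0,0,0],"claw":24},
    {"delta_pos":[-0.038,0,0],"delta_rot":[0,0,0],"claw":24},
    {"delta_pos":[-0.045,0,0],"delta_rot":[0,0,0],"claw":24},
    {"delta_pos":[-0.052,0,0],"delta_rot":[0,0,0],"claw":24},
    {"delta_pos":[-0.059,0.001,0],"delta_rot":[0,0,0],"claw":24},
    {"delta_pos":[-0.066,0.001,0],"delta_rot":[0,0,0],"claw":24},
    {"delta_pos":[-0.073,0.001,0],"delta_rot":[0,0,0],"claw":24},
    {"delta_pos":[-0.08,0.001,0],"delta_rot":[0,0,0],"claw":24},
    {"delta_pos":[-0.087,0.001,0],"delta_rot":[0,0,0],"claw":24},
    {"delta_pos":[-0.094,0.001,0],"delta_rot":[0,0,0],"claw":24},
    {"delta_pos":[-0.1,0.001,0],"delta_rot":[0,0,0],"claw":24},
    {"delta_pos":[-0.104,0.001,0],"delta_rot":[0,0,0],"claw":24},
    {"delta_pos":[-0.106,0.001,0],"delta_rot":[0,0,0],"claw":24},
    {"delta_pos":[-0.106,0.001,0],"delta_rot":[0,0,0],"claw":24},
    {"delta_pos":[-0.106,0.001,0],"delta_rot":[0,0,0],"claw":24}
  ]
}}

```text
time: 11.27
eef_pos: [0.5636, -0.0213, 0.1368]
tcp_rot: [0.002, 0.705, 0.002, 0.709]
contact_force: [5.9, 2.9, -0.8]
opening: 0.356
```

Run:
```python
from h import *
s=ctrl.get_state(); p=s["eef_pos"]; print(p,s["opening"],s["contact_force"],s["wrist_torque"])
o=[]
q=[.564,-.022,.08]
for n in("side","scene"):
    im=ctrl.read_camera(n); u,v=map(int,proj(n,q)); print(n,u,v); o.append(cv2.resize(im[v-50:v+50,u-50:u+50],(400,400),interpolation=cv2.INTER_CUBIC)); cv2.imwrite(f"pics/{n}9.png",im)
cv2.imwrite("pics/g7.png",np.hstack(o))
```

```text
[ 0.56364522 -0.02125472  0.13675557] 0.3558261703013402 [ 5.94732077  2.85754988 -0.78124683] [ 0.31159429 -1.03082499 -0.21954226]
side 292 225
scene 262 212
```

View pics/g7.png

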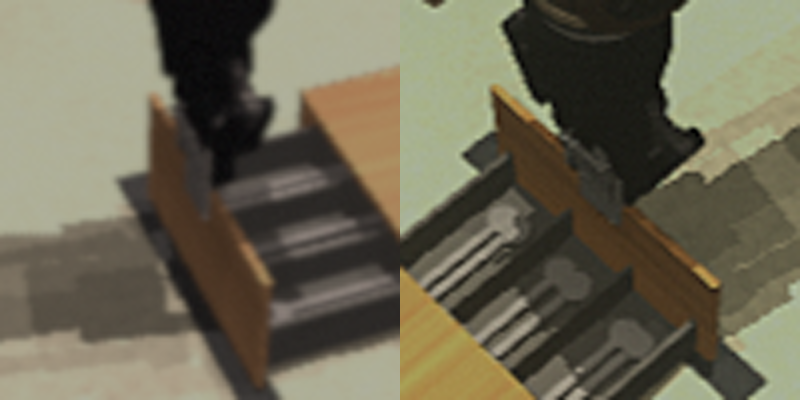

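The drawer is out over the strip with the clip seated. Lip ends are in side crop at (154,95) and (270,281), and in scene crop at (495,90) and (716,283).

Run:
```python
from h import *
S=lambda u,v:(292-50+(u+.5)/4-.5,225-50+(v+.5)/4-.5)
K=lambda u,v:(262-50+(u-400+.5)/4-.5,212-50+(v+.5)/4-.5)
for n,F,L in(("side",S,((154,95),(270,281))),("scene",K,((495,90),(716,283)))):
    w=np.array([onz(n,*F(*q),.102) for q in L]); print(n,w.round(4).tolist(),w.mean(0).round(4),np.linalg.norm(w[1]-w[0]))
print("drawer end tops tri",tri(("side",*S(154,95)),("scene",*K(716,283))),tri(("side",*S(270,281)),("scene",*K(495,90))))
# strip end mids, clean start picture: rows of mask -> axis line
i=cv2.imread("pics/scene1.png"); m=np.zeros(i.shape[:2],np.uint8); m[190:330,215:310]=(i[190:330,215:310].max(2)<85)
k,l,st,ce=cv2.connectedComponentsWithStats(m); j=1+st[1:,4].argmax()
w=np.array([onz("scene",u,v,.002)[:2] for v,u in np.argwhere(l==j)]); a=np.polyfit(w[:,1],w[:,0],1); print("strip x(y)",a,np.polyval(a,-.024),w.min(0),w.max(0))
```

```text
side [[0.5646, 0.0665, 0.102], [0.5634, -0.1177, 0.102]] [ 0.564  -0.0256  0.102 ] 0.18419966814445207
scene [[0.5643, -0.1138, 0.102], [0.5651, 0.0701, 0.102]] [ 0.5647 -0.0218  0.102 ] 0.1839499198507551
drawer end tops tri (array([0.56494241, 0.06913115, 0.10007843]), [np.float64(0.0007039723929891646), np.float64(0.0007039723929890706)]) (array([ 0.56395037, -0.11537589,  0.09974127]), [np.float64(0.0006299843085903481), np.float64(0.0006299843085904793)])
strip x(y) [0.01705324 0.5624816 ] 0.5620723256865575 [ 0.54726545 -0.14733517] [0.57664782 0.10241699]
```

The lip is at x = 0.5643 and the strip centre at 0.562, so 2 mm off. A small nudge and settle, then hand in.

>>> {"op": "play_rows", "data": {
  "targets": [
    {"delta_pos":[-0.001,0,0],"delta_rot":[0,0,0],"claw":24},
    {"delta_pos":[-0.002,0,0],"delta_rot":[0,0,0],"claw":24},
    {"delta_pos":[-0.002,0,0],"delta_rot":[0,0,0],"claw":24},
    {"delta_pos":[-0.002,0,0],"delta_rot":[0,0,0],"claw":24},
    {"delta_pos":[-0.002,0,0],"delta_rot":[0,0,0],"claw":24},
    {"delta_pos":[-0.002,0,0],"delta_rot":[0,0,0],"claw":24}
  ]
}}

```text
time: 11.87
eef_pos: [0.5618, -0.0212, 0.1368]
tcp_rot: [0.002, 0.704, 0.002, 0.71]
contact_force: [5.6, -0.5, -1.4]
opening: 0.36
```

Run:
```python
from h import *
s=ctrl.get_state(); print(s["eef_pos"],s["opening"],s["contact_force"],abs(s["dq"]).max())
a=cv2.imread("pics/scene1.png").astype(int); b=ctrl.read_camera("scene").astype(int)
for n,(u,v) in dict(soap=(398,285),mug=(340,357),bowl=(138,175)).items(): print(n,abs(a-b)[v-25:v+25,u-25:u+25].mean().round(2))
ctrl.sign_off()
```

```text
[ 0.56183283 -0.02118597  0.13676446] 0.3602855524822428 [ 5.63297149 -0.49619135 -1.39796207] 0.0012047434609669398
soap 16.19
mug 18.01
bowl 19.41
the job is handed in; nothing more can be done
```

Run:
```python
import cv2,numpy as np
a,b=[cv2.cvtColor(cv2.imread(f"pics/scene{k}.png"),cv2.COLOR_BGR2GRAY).astype(np.float32) for k in(1,9)]
for n,(u,v) in dict(soap=(398,285),mug=(340,357),bowl=(138,175),plain_table=(450,350)).items():
    s=np.s_[v-30:v+30,u-30:u+30]; print(n,cv2.phaseCorrelate(a[s],b[s]),(b[s]-a[s]).mean(),abs(b[s]-a[s]).mean())
```

```text
soap ((0.05470318421710374, 0.013304558568872693), 0.9565567024548849) 18.7625 18.7625
mug ((-0.022750691839931392, -0.005015345326249587), 0.98949405392011) 19.535 19.535
bowl ((-0.0014898365131976732, -0.013936165906041964), 0.964435011545817) 20.850834 20.850834
plain_table ((-0.1516041160041972, -0.3041898166910215), 0.8386018064286974) 22.683056 22.683056
```

The job is handed in at about 12 s of the 58 s allowed. I took the larger clip off the note board and let it shut on the drawer's top edge near the middle. I then took it by its sides and pulled the drawer out over the strip, and I am still holding it there.

**Last checks:**
- **Drawer position:** before a final 2 mm nudge, the panel was at x ≈ 0.564 m in both camera views, against a strip centre of 0.562 m. After the nudge I checked only the gripper, now at x = 0.5618 m; I did not measure the panel again.
- **Hold:** the gripper opening reads about 30.7 mm on the 32 mm clip. The pull reads 5.6 N, matching the expected spring force, and the arm is at rest.
- **Fingers clear of the drawer:** the fingertips work out about 10 mm above the panel edge. This comes from the gripper pose; I did not measure contact with the drawer directly.
- **Clip seating:** I judged it from the pictures, with the jaw tips about 20 mm below the panel edge. The clip's opening angle can't be read directly.

**One check that disagreed:** a plain picture difference around the mug, bowl and soap came out large (16–19 grey levels). It turned out to be an overall brightness change, since bare worktop differs just as much. Comparing pictures from before the clip was taken and after the pull, all three moved less than 0.1 pixel.

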